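Clock a brass hose elbow in a clamped transmission adapter

ROBOT

A 7-joint arm with a two-finger parallel gripper is mounted at the origin on the work surface. World frame = base frame: x ahead of the robot, y to its left, z up, the work surface at z = 0. Lengths are in m, angles in degrees, forces in N, time in s.
With the tool pointing down it reaches from about 0.425 to 0.875 m from the base axis. Payload 4.7 kg.
Tool frame: the origin (TCP) lies on the centre line of the jaws, within the pads' length; the fingertips stand 25 mm ahead of it and the grasp point (between the pads) lies 6 mm ahead of it; z points along the fingers, y is the direction in which the jaws open and shut (so a half turn about z gives the same grasp; the last joint's range is limited). The gripper opens to 87 mm and grips with 3 to 60 N. Pads are 19 mm wide; open, the fingers measure 117 mm over their backs; the gripper's body (75 mm by 190 mm) begins 51 mm behind the grasp point.
Start: joints at [-67.832, 18.392, -4.016, 83.108, 1.295, 78.541, -3.26], TCP at [0.237, 0.605, 0.248] pointing down, gripper open.
Joint ranges: [-163.93, 163.93], [-17.29, 119.83], [-79.2, 71.16], [3.27, 140.29], [-89.18, 269.18], [5.43, 117.66], [-154.24, 154.24]. Speed limits (degrees/s): [147.25, 147.25, 180, 180, 180, 180, 180].

INTERFACE

Orientations are given as [roll, pitch, yaw] about the fixed x, y, z axes, in that order (R = Rz(yaw) Ry(pitch) Rx(roll)).
In Python, from cell import env gives the robot as it stands.
- The arm moves only by the shell command python3 -m creep 'ROWS' [OPENING] [FORCE]. ROWS is JSON, a list of rows, each an object of numbers: "tx", "ty", "tz": the shift along the tool's x, y, z in m; "rx", "ry", "rz": the turn, a rotation vector about the tool's x, y, z in degrees. In form: [{"tx": .., "ty": .., "tz": .., "rx": .., "ry": .., "rz": ..}, ...]. A call has 1 to 20 rows; each row shifts and turns the commanded pose from where the row before left it, along the tool's axes as they then stand; what a row does not reach is not made up. A row lasts 1/8 s, in which the tool goes at most 62.5 mm and 10.7 degrees, less where a joint would pass 70% of its speed; a pose out of reach is approached as far as the arm can. A call is refused whole if a number of a shift passes 0.0625 or a number of a turn 10.7, either way. A call with a gripper value outside its range is refused whole. OPENING is the finger opening in m, from 0 to 0.087, set as the call begins (- or left out, the last holds). The fingers move at their own pace and stop on an object; FORCE is the grip in N (left out, the last holds). Time passes only in rows, so rows that do not move let the fingers close. It gives the time, the measured TCP pose, the force and the opening at its end, in the units of the state.
- env.get_obs(): the state, without advancing time (a new reading comes with each control period).
- env.read_camera(name): name is "side" or "top"; returns a dict with "pixels" (400x640x3 uint8, red, green, blue), "intrinsics" (3x3 intrinsics, pixels), "D" ([k1, k2, p1, p2, k3] as OpenCV has them; the pictures are not rectified), "R" (3x3) and "t" (3): a world point X has camera coordinates R X + t. Camera axes: x right, y down, z forward; pixel columns grow to the right and rows downward; lengths in m; the calibration is good to about 2 mm. A picture is of the moment at which its call begins. There is no depth.
- env.sign_off(): hands the job in, once; it reports no verdict.
The state is a dict: "time_s": time; "qpos": joint angles; "joint_velocities": joint speeds; "effort": joint torques, N m; "tool_pos": TCP position; "tool_rot": TCP orientation; "force": force on the tool from outside, world axes, zero at the start; "wrist_torque": the same for the moment, N m; "grip_width": finger opening in m.
Only numpy, scipy, OpenCV 4.12 (cv2) and the standard library are available. Lean on these libraries where they do the work, as an engineer would, in place of code of your own. Each camera call takes 0.05 s, during which the arm holds its last target.

TASK

The brass hose elbow has been started by hand in the adapter clamped in its vise. Grip it by its flats and thread it in clockwise (seen from above); it stiffens as it goes. Stop when its barb points along the yellow stripe of its own vise, without ever running well past the stripe, then let go; leave the dark steel elbow in the other vise, which is already set, as it is.

Things in the scene. Friction and masses are not known exactly. Their poses are not given: they have to be found in the camera images.
- brass_elbow_flats (a point): Brass 90-degree hose elbow, the one to turn: centre of its body, on the vertical thread axis, 110 mm above the bench. Body 28 mm along own x, 20 mm across its two upright flats (own y), 36 mm tall. Own +x points along the level barb (tip 55 mm from the axis), z up. Turns in place; height stays. A 38 mm boss ends 22 mm below this point, the flat vise top lies 35 mm below it.
- brass_elbow (a joint): Turn of the brass elbow, rad, growing clockwise seen from above (tightening). The barb points along the yellow stripe at 1.40; it starts between 0.15 and 0.75; hard stop at 1.75. Turning takes about 0.12 N m at 0, rising evenly to 0.19 N m at the stripe; it stays where it is left.
- stripe (a point): Outer end of the yellow stripe, 8 mm wide and 60 mm long, painted on the top of the blue vise that holds the brass elbow; 80 mm from the thread axis, 76 mm above the bench. Own +x points outward along the stripe. The vise is fixed, about 190 by 90 mm. The second vise has a stripe too.
- steel_elbow (a joint): Turn of the dark steel elbow of the same shape in the other, identical vise, rad, clockwise positive; 0 is along its own stripe. It is already set, within 0.1 of 0, and is to be left alone.
There are look-alikes about, which are no part of the job. What is shaped like the part that bears steel_elbow but green or pink is not meant.

How it is judged:
By the outcome, as a careful person would: the job done as asked, in the order asked, and still so for the second after the job is handed in, with the robot touching nothing.
It also fails if it takes over 29 s, if anything falls off the work surface, if the arm or the gripper's body presses on something with over 40 N, if the wrist force passes 120 N, or if a joint passes its speed limit or range.

## Working session

There is one attempt and no reset: what is moved stays moved. The work goes in short steps, Python scripts to look and compute and a shell command to move; the robot and the scene stay as the last step left them, time stands still between calls to the robot, and variables do not carry over. Pictures are saved under pics/ and viewed, and the job is handed in when it is done.

```bash
ls; mkdir -p pics; python3 - <<'E'
from cell import env
import cv2,numpy as np
print(env.get_obs())
for n in("side","top"):
    c=env.read_camera(n); cv2.imwrite(f"pics/{n}0.png",c["pixels"][:,:,::-1])
    np.savez(f"{n}.npz",**{k:np.array(c[k]) for k in("intrinsics","D","R","t","pixels")})
    print(n,c["intrinsics"],c["D"],c["R"],c["t"])
E
```

```text
pics
{'time_s': 0.0, 'qpos': array([-67.8334562 ,  18.43932624,  -4.01419542,  83.17273766,
         1.29414283,  78.53974958,  -3.25982039]), 'joint_velocities': array([0.03772883, 0.00851906, 0.03107632, 0.05062279, 0.03549733,
       0.1140828 , 0.05272252]), 'effort': array([-6.13786688e-05, -4.91290069e+01, -4.03837077e-01, -3.12521124e+01,
       -6.36851834e-02,  4.37316787e-02,  1.98548432e-04]), 'tool_pos': array([0.23661043, 0.60488588, 0.24647721]), 'tool_rot': array([-1.79893371e+02,  5.17108417e-03,  1.58641903e+02]), 'force': array([-1.00934093, -0.56834233, -0.265964  ]), 'wrist_torque': array([ 0.01498327,  0.00153477, -0.01015645]), 'grip_width': 0.08736181324566294}
side [[451.62774659   0.         318.30877108]
 [  0.         451.62774659 198.42899884]
 [  0.           0.           1.        ]] [0.01711561 0.         0.         0.         0.        ] [[ 0.90247861 -0.43063856 -0.00909844]
 [-0.22679154 -0.45711135 -0.86000861]
 [ 0.36619387  0.77820283 -0.5101984 ]] [-0.50288544  0.12987355  1.16265177]
top [[505.55254967   0.         319.8044697 ]
 [  0.         505.55254967 186.85610389]
 [  0.           0.           1.        ]] [-0.12440717  0.          0.          0.          0.        ] [[ 0.06480842 -0.99787206  0.00715632]
 [-0.97388536 -0.06481105 -0.21759329]
 [ 0.21759407  0.00713244 -0.97601329]] [-0.18934565  0.47964642  1.60099762]
```

View pics/side0.png

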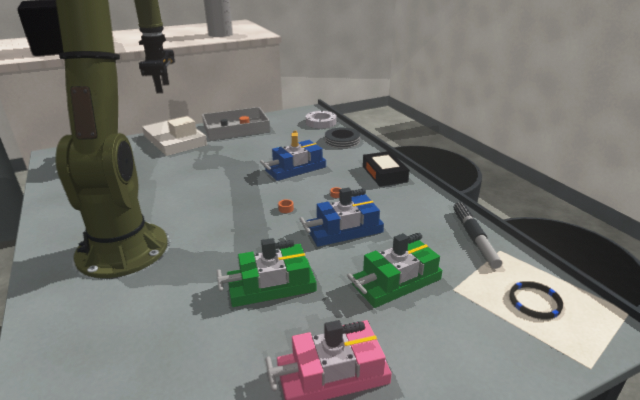

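View pics/top0.png

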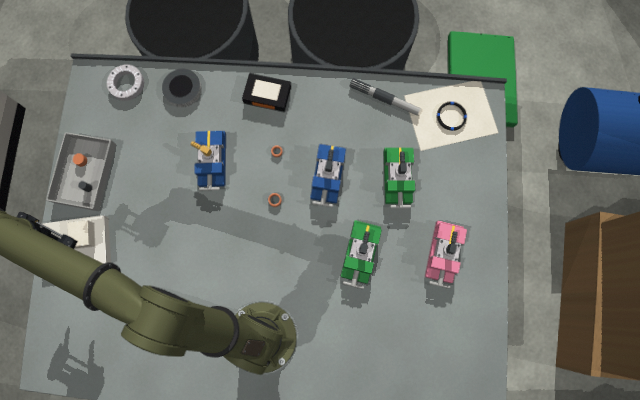

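The brass elbow stands in the left blue vise in the top view, near (207,150), and at (295,140) in the side view. The steel elbow's blue vise is near (328,170). I'll enlarge the brass one.

```bash
cat > h.py <<'E'
import numpy as np,cv2
def ray(c,uv,z):
    K,D,R,t=[np.array(c[k],float) for k in("intrinsics","D","R","t")]
    p=cv2.undistortPoints(np.array([[uv]],float),K,D)[0,0]
    d=R.T@np.array([p[0],p[1],1]);o=-R.T@t
    return o+d*(z-o[2])/d[2]
def proj(c,X):
    K,D,R,t=[np.array(c[k],float) for k in("intrinsics","D","R","t")]
    return cv2.projectPoints(np.atleast_2d(np.array(X,float)),cv2.Rodrigues(R)[0],t,K,D)[0][:,0]
def crop(px,u0,v0,w,h,s,fn):
    im=cv2.resize(np.array(px)[v0:v0+h,u0:u0+w,::-1],None,fx=s,fy=s,interpolation=cv2.INTER_CUBIC)
    for i in range(0,w,10): cv2.putText(im,str(u0+i),(i*s,8),0,.3,(255,255,255)); cv2.line(im,(i*s,10),(i*s,14),(255,255,255))
    for i in range(0,h,10): cv2.putText(im,str(v0+i),(0,i*s+3),0,.3,(255,255,255))
    cv2.imwrite(fn,im)
E
python3 -c "
import numpy as np;from h import *
c=np.load('top.npz');crop(c['pixels'],175,115,70,80,7,'pics/tc.png')
c=np.load('side.npz');crop(c['pixels'],255,125,80,60,9,'pics/sc.png')"
```

```text
(no output)
```

View pics/tc.png

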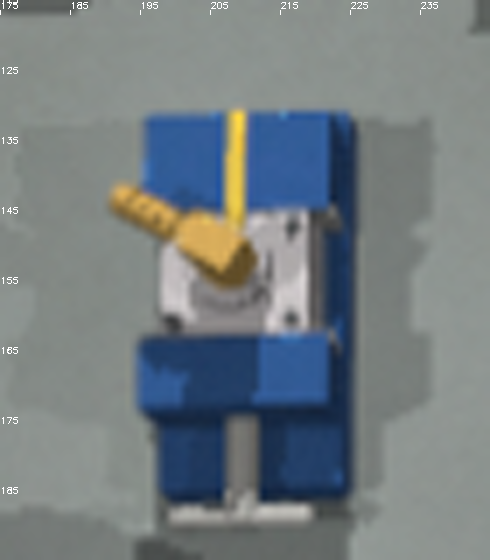

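View pics/sc.png

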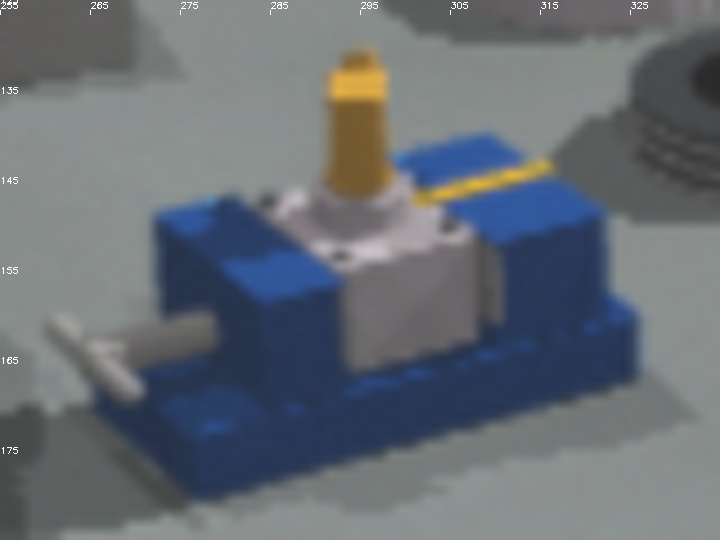

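```bash
python3 -c "
import numpy as np;from h import *
t=np.load('top.npz');s=np.load('side.npz')
a=ray(t,(175+237/7,115+110/7),.076);b=ray(t,(175+235/7,115+222/7),.076);print('stripe top',a,b)
a2=ray(s,(255+550/9,125+163/9),.076);b2=ray(s,(255+415/9,125+202/9),.076);print('stripe side',a2,b2)
for o,i in((a,b),(a2,b2)):
  d=o-i;print(np.linalg.norm(d),np.degrees(np.arctan2(d[1],d[0])),'axis',o-d/np.linalg.norm(d)*.08)
for z in(.11,.118,.128): print(z,'tip',ray(t,(175+113/7,115+197/7),z),'body',ray(t,(175+217/7,115+248/7),z))
# vise long edges
for p,q in(((145,118),(140,340)),((330,118),(328,400))):
  A=ray(t,(175+p[0]/7,115+p[1]/7),.075);B=ray(t,(175+q[0]/7,115+q[1]/7),.075);d=A-B;print('edge',A,B,np.degrees(np.arctan2(d[1],d[0])))
print(ray(s,(255+358/9,125+80/9),.128))
"
```

```text
stripe top [0.65260357 0.22337639 0.076     ] [0.59717928 0.21776691 0.076     ]
stripe side [0.65829782 0.22762649 0.076     ] [0.59812178 0.21779788 0.076     ]
0.05570742780711236 5.77921508942173 axis [0.57301018 0.21532076 0.076     ]
0.06097341172270101 9.276269362889868 axis [0.57934401 0.21473089 0.076     ]
0.11 tip [0.59571692 0.26804228 0.11      ] body [0.57424868 0.21641395 0.11      ]
0.118 tip [0.59333131 0.26579721 0.118     ] body [0.57197328 0.21443392 0.118     ]
0.128 tip [0.59034929 0.26299086 0.128     ] body [0.56912903 0.21195888 0.128     ]
edge [0.64626212 0.26741193 0.075     ] [0.5371895  0.25628808 0.075     ] 5.823217632635566
edge [0.65167673 0.17859167 0.075     ] [0.51408881 0.16429791 0.075     ] 5.9310777570606685
[0.57764428 0.21899177 0.128     ]
```

```bash
cat > fit.py <<'E'
import numpy as np,cv2
from h import *
from scipy.optimize import differential_evolution
def mask(px):
    h=cv2.cvtColor(np.array(px),cv2.COLOR_RGB2HSV)
    m=((h[...,0]>=11)&(h[...,0]<=24)&(h[...,1]>110)&(h[...,2]>60)).astype(np.uint8)
    return m
S=6
def hull(m,c,P,roi):
    p=(proj(c,P)+.5-np.array(roi[:2]))*S
    cv2.fillConvexPoly(m,cv2.convexHull(np.round(p).astype(np.int32)),1)
def render(c,roi,x,y,a,zb,r):
    m=np.zeros((roi[3]*S,roi[2]*S),np.uint8)
    R=np.array([[np.cos(a),-np.sin(a)],[np.sin(a),np.cos(a)]])
    box=np.array([[sx*.014,sy*.010,z] for sx in(-1,1) for sy in(-1,1) for z in(.092,.128)])
    th=np.linspace(0,2*np.pi,12)
    cyl=np.array([[u,r*np.cos(t),zb+r*np.sin(t)] for u in(.0,.055) for t in th])
    for P in(box,cyl):
        P=P.copy();P[:,:2]=P[:,:2]@R.T+[x,y];hull(m,c,P,roi)
    return cv2.resize(m.astype(np.float32),(roi[2],roi[3]),interpolation=cv2.INTER_AREA)
def fit(cs,rois,seedbox):
    ms=[]
    for c,r in zip(cs,rois):
        m=mask(c['pixels'])[r[1]:r[1]+r[3],r[0]:r[0]+r[2]]; ms.append(m.astype(np.float32))
    f=lambda p:sum(np.abs(render(c,r,*p)-m).sum() for c,r,m in zip(cs,rois,ms))
    o=differential_evolution(f,seedbox,maxiter=60,popsize=10,seed=1)
    return o,ms
E
python3 - <<'E'
from fit import *
t=np.load('top.npz');s=np.load('side.npz')
rt=(180,132,36,30);rs=(285,124,20,30)
B=[(.555,.595),(.2,.235),(.5,2.2),(.105,.125),(.004,.010)]
for cs,rs_ in(([t],[rt]),([s],[rs]),([t,s],[rt,rs])):
    o,ms=fit(cs,rs_,B);print(o.x[:2],np.degrees(o.x[2]),o.x[3:],o.fun,[m.sum() for m in ms])
    for m,c,r in zip(ms,cs,rs_):
        cv2.imwrite(f"pics/fit{len(cs)}_{r[0]}.png",cv2.resize(np.hstack([m,render(c,r,*o.x)])*255,None,fx=10,fy=10,interpolation=0))
E
```

```text
[0.57573594 0.21944077] 64.29668066064166 [0.10554557 0.00598593] 63.25 [np.float32(155.0)]
[0.57687189 0.22178659] 67.52051899933667 [0.10851307 0.00799119] 17.77777862548828 [np.float32(88.0)]
[0.57559598 0.21839208] 66.69976958625926 [0.1131755  0.00585317] 84.47222137451172 [np.float32(155.0), np.float32(88.0)][ WARN:0@4.192] global loadsave.cpp:1063 imwrite_ Unsupported depth image for selected encoder is fallbacked to CV_8U.
```

```bash
ls pics
```

```text
fit1_180.png
fit1_285.png
fit2_180.png
fit2_285.png
sc.png
side0.png
tc.png
top0.png
```

View pics/fit2_180.png

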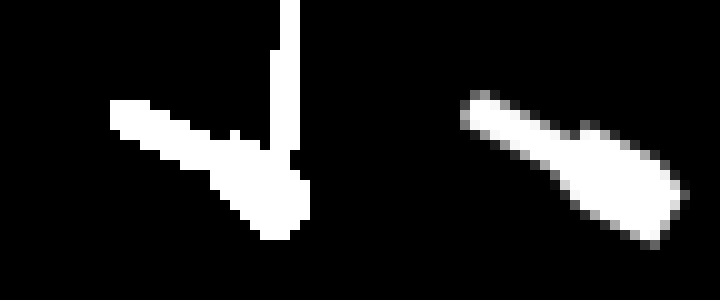

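View pics/fit2_285.png

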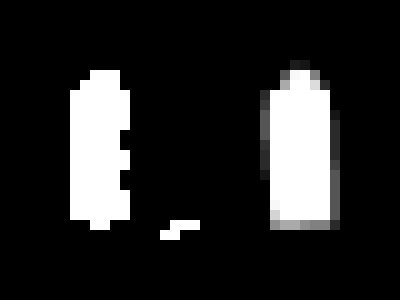

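```bash
python3 - <<'E'
import fit
from fit import *
t=dict(np.load('top.npz'));s=dict(np.load('side.npz'))
t['pixels'][:147,207:213]=0; s['pixels'][140:,299:]=0
h=cv2.cvtColor(np.load('top.npz')['pixels'],cv2.COLOR_RGB2HSV);print(h[135:141,208,0],h[150,203:209,0])
rt=(180,132,36,30);rs=(285,124,20,30)
B=[(.555,.595),(.2,.235),(.5,2.2),(.105,.125),(.004,.010)]
for cs,rs_ in(([t],[rt]),([s],[rs]),([t,s],[rt,rs])):
    o,ms=fit.fit(cs,rs_,B);print(o.x[:2],np.degrees(o.x[2]),o.x[3:],o.fun,[m.sum() for m in ms])
    for m,c,r in zip(ms,cs,rs_):
        cv2.imwrite(f"pics/fitb{len(cs)}_{r[0]}.png",(cv2.resize(np.hstack([m,render(c,r,*o.x)])*255,None,fx=10,fy=10,interpolation=0)).astype(np.uint8))
E
```

```text
[24 24 24 24 24 24] [20 20 20 20 19 19]Traceback (most recent call last):
  File "<stdin>", line 9, in <module>
AttributeError: 'function' object has no attribute 'fit'
```

```bash
ls pics >/dev/null
sed -i 's/<=24/<=22/' fit.py; python3 - <<'E'
from fit import *
t=dict(np.load('top.npz'));s=dict(np.load('side.npz'))
s['pixels'][140:,299:]=0
rt=(180,132,36,30);rs=(285,124,20,30)
B=[(.555,.595),(.2,.235),(.5,2.2),(.105,.125),(.004,.010)]
for cs,rs_ in(([t],[rt]),([s],[rs]),([t,s],[rt,rs])):
    o,ms=fit(cs,rs_,B);print(o.x[:2],np.degrees(o.x[2]),o.x[3:],o.fun,[m.sum() for m in ms])
    for m,c,r in zip(ms,cs,rs_):
        cv2.imwrite(f"pics/fitb{len(cs)}_{r[0]}.png",(cv2.resize(np.hstack([m,render(c,r,*o.x)])*255,None,fx=10,fy=10,interpolation=0)).astype(np.uint8))
E
```

```text
[0.5757193  0.21942788] 63.96947117834347 [0.10512423 0.00646756] 23.72222137451172 [np.float32(116.0)]
[0.57678828 0.22173067] 67.29425720852737 [0.10989538 0.00757031] 12.63888931274414 [np.float32(83.0)]
[0.5756369  0.21818231] 66.57262975427048 [0.11263003 0.00621549] 40.30555725097656 [np.float32(116.0), np.float32(83.0)]
```

View pics/fitb2_180.png

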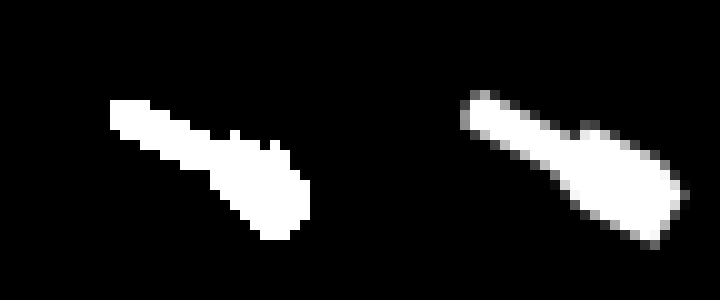

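The silhouette fit puts the thread axis at about (0.576, 0.217) with the barb heading about 66°. The stripe heads about 6°, so roughly 60° of turning is needed. That implies a start at 0.35 rad, which is inside the stated range. First I move above it: translate, then turn clockwise by 92.6°.

```bash
python3 -m creep '[{"tx":-0.0381,"ty":-0.0198},{"tx":-0.0381,"ty":-0.0198},{"tx":-0.0381,"ty":-0.0198},{"tx":-0.0381,"ty":-0.0198},{"tx":-0.0381,"ty":-0.0198},{"tx":-0.0381,"ty":-0.0198},{"tx":-0.0381,"ty":-0.0198},{"tx":-0.0381,"ty":-0.0198},{"tx":-0.0381,"ty":-0.0198},{"tx":-0.0381,"ty":-0.0198},{"tx":-0.0381,"ty":-0.0198},{"tx":-0.0381,"ty":-0.0198}]' 0.087 && python3 -m creep '[{"rz":9.26},{"rz":9.26},{"rz":9.26},{"rz":9.26},{"rz":9.26},{"rz":9.26},{"rz":9.26},{"rz":9.26},{"rz":9.26},{"rz":9.26},{"tz":0.03},{}]'
```

```text
$[0]: bad value
```

```bash
python3 -m creep '[{"tx":-0.0381,"ty":-0.0198,"tz":0,"rx":0,"ry":0,"rz":0},{"tx":-0.0381,"ty":-0.0198,"tz":0,"rx":0,"ry":0,"rz":0},{"tx":-0.0381,"ty":-0.0198,"tz":0,"rx":0,"ry":0,"rz":0},{"tx":-0.0381,"ty":-0.0198,"tz":0,"rx":0,"ry":0,"rz":0},{"tx":-0.0381,"ty":-0.0198,"tz":0,"rx":0,"ry":0,"rz":0},{"tx":-0.0381,"ty":-0.0198,"tz":0,"rx":0,"ry":0,"rz":0},{"tx":-0.0381,"ty":-0.0198,"tz":0,"rx":0,"ry":0,"rz":0},{"tx":-0.0381,"ty":-0.0198,"tz":0,"rx":0,"ry":0,"rz":0},{"tx":-0.0381,"ty":-0.0198,"tz":0,"rx":0,"ry":0,"rz":0},{"tx":-0.0381,"ty":-0.0198,"tz":0,"rx":0,"ry":0,"rz":0},{"tx":-0.0381,"ty":-0.0198,"tz":0,"rx":0,"ry":0,"rz":0},{"tx":-0.0381,"ty":-0.0198,"tz":0,"rx":0,"ry":0,"rz":0}]'
```

```text
time_s: 1.6
tool_pos: [0.5766, 0.2164, 0.2471]
tool_rot: [-180.0, -0.0, 158.6]
force: [-0.1, 0.2, -0.9]
grip_width: 0.0874
```

```bash
python3 -m creep '[{"tx":0,"ty":0,"tz":0,"rx":0,"ry":0,"rz":9.26},{"tx":0,"ty":0,"tz":0,"rx":0,"ry":0,"rz":9.26},{"tx":0,"ty":0,"tz":0,"rx":0,"ry":0,"rz":9.26},{"tx":0,"ty":0,"tz":0,"rx":0,"ry":0,"rz":9.26},{"tx":0,"ty":0,"tz":0,"rx":0,"ry":0,"rz":9.26},{"tx":0,"ty":0,"tz":0,"rx":0,"ry":0,"rz":9.26},{"tx":0,"ty":0,"tz":0,"rx":0,"ry":0,"rz":9.26},{"tx":0,"ty":0,"tz":0,"rx":0,"ry":0,"rz":9.26},{"tx":0,"ty":0,"tz":0,"rx":0,"ry":0,"rz":9.26},{"tx":0,"ty":0,"tz":0.03,"rx":0,"ry":0,"rz":9.26},{"tx":0,"ty":0,"tz":0.02,"rx":0,"ry":0,"rz":0},{"tx":0,"ty":0,"tz":0,"rx":0,"ry":0,"rz":0}]'; python3 - <<'E'
from cell import env
from h import *
print(env.get_obs()['qpos'])
c=env.read_camera("side");crop(c['pixels'],240,60,110,120,5,'pics/s1.png')
c=env.read_camera("top");crop(c['pixels'],160,90,110,110,5,'pics/t1.png')
E
```

```text
time_s: 3.1
tool_pos: [0.5746, 0.2172, 0.1953]
tool_rot: [-179.8, 0.2, 66.2]
force: [-0.4, 0.2, 1.0]
grip_width: 0.087
[-43.3030699   16.57791637  24.3052863   93.13923741  -7.05823552
  72.06866246 -41.47652051]
```

View pics/s1.png

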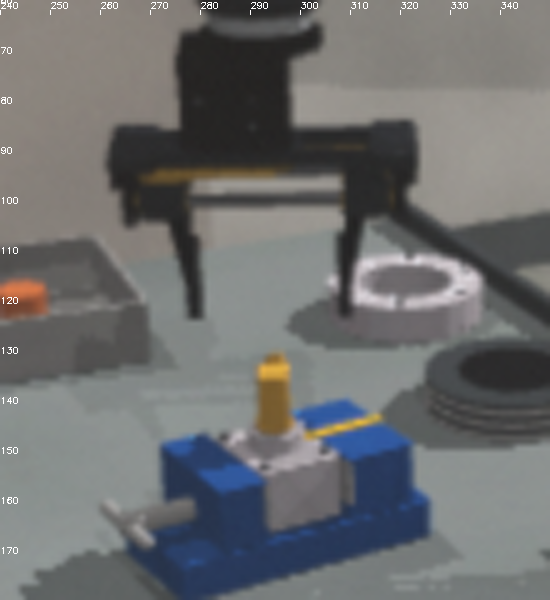

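The side view shows the open fingers (tips at about 278 and 308, row 121) centred over the brass body (294) and in line with its flats. Next I go down 77 mm and close gently to check the centring.

```bash
python3 -m creep '[{"tx":0,"ty":0,"tz":0.026,"rx":0,"ry":0,"rz":0},{"tx":0,"ty":0,"tz":0.026,"rx":0,"ry":0,"rz":0},{"tx":0,"ty":0,"tz":0.025,"rx":0,"ry":0,"rz":0},{"tx":0,"ty":0,"tz":0,"rx":0,"ry":0,"rz":0},{"tx":0,"ty":0,"tz":0,"rx":0,"ry":0,"rz":0}]' ; python3 -m creep '[{"tx":0,"ty":0,"tz":0,"rx":0,"ry":0,"rz":0},{"tx":0,"ty":0,"tz":0,"rx":0,"ry":0,"rz":0},{"tx":0,"ty":0,"tz":0,"rx":0,"ry":0,"rz":0},{"tx":0,"ty":0,"tz":0,"rx":0,"ry":0,"rz":0},{"tx":0,"ty":0,"tz":0,"rx":0,"ry":0,"rz":0},{"tx":0,"ty":0,"tz":0,"rx":0,"ry":0,"rz":0}]' 0.012 15; python3 -c "
from cell import env
o=env.get_obs();print(o['tool_pos'],o['tool_rot'],o['force'],o['wrist_torque'],o['grip_width'])"
```

```text
time_s: 3.82
tool_pos: [0.5771, 0.2179, 0.1223]
tool_rot: [179.9, -0.1, 66.1]
force: [-0.7, 0.6, 0.9]
grip_width: 0.0867
time_s: 4.58
tool_pos: [0.576, 0.2176, 0.1205]
tool_rot: [-180.0, -0.0, 66.0]
force: [-0.4, -0.5, 0.1]
grip_width: 0.035
[0.57601079 0.21757403 0.12053758] [-1.79997299e+02 -7.68713038e-04  6.60416108e+01] [-0.39221269 -0.51489489  0.11690269] [-0.09958496  0.07065547  0.01912783] 0.034964540381203675
```

```bash
python3 -m creep '[{"tx":0,"ty":0,"tz":0.002,"rx":0,"ry":0,"rz":0},{"tx":0,"ty":0,"tz":0,"rx":0,"ry":0,"rz":0},{"tx":0,"ty":0,"tz":0,"rx":0,"ry":0,"rz":0},{"tx":0,"ty":0,"tz":0,"rx":0,"ry":0,"rz":0}]'; python3 -c "
from cell import env
o=env.get_obs();print(o['tool_pos'],o['tool_rot'],o['force'],o['wrist_torque'],o['grip_width'])"
```

```text
time_s: 5.08
tool_pos: [0.5751, 0.2181, 0.1183]
tool_rot: [-179.9, 0.0, 66.1]
force: [-4.7, 0.9, 1.6]
grip_width: 0.0204
[0.57507463 0.21813091 0.11834282] [-1.79892777e+02  2.28616623e-02  6.60748217e+01] [-4.73883215  0.93907597  1.62360029] [ 0.22837329  1.14119664 -0.03753776] 0.020392268055491047
```

Gripped at 20.4 mm, which matches the flats. There is a −4.7 N side load along the jaw axis, so I shift slightly that way, then grip firmly.

```bash
python3 -m creep '[{"tx":0,"ty":-0.001,"tz":0,"rx":0,"ry":0,"rz":0},{"tx":0,"ty":0,"tz":0,"rx":0,"ry":0,"rz":0},{"tx":0,"ty":0,"tz":0,"rx":0,"ry":0,"rz":0},{"tx":0,"ty":0,"tz":0,"rx":0,"ry":0,"rz":0}]' 0.012 50; python3 -c "
from cell import env
for i in range(1):
  o=env.get_obs();print(o['tool_pos'],o['tool_rot'],o['force'],o['wrist_torque'],o['grip_width'])"
```

```text
time_s: 5.58
tool_pos: [0.575, 0.2181, 0.1184]
tool_rot: [-180.0, -0.0, 66.0]
force: [-3.2, 1.0, -1.8]
grip_width: 0.0198
[0.57498816 0.2181244  0.11836827] [-1.79983081e+02 -2.21217834e-03  6.60436553e+01] [-3.17207317  0.95129327 -1.82792629] [ 0.37493209  0.78915129 -0.02626042] 0.01980966426271858
```

```bash
python3 -m creep '[{"tx":0,"ty":-0.002,"tz":0,"rx":0,"ry":0,"rz":0},{"tx":0,"ty":0,"tz":0,"rx":0,"ry":0,"rz":5},{"tx":0,"ty":0,"tz":0,"rx":0,"ry":0,"rz":5},{"tx":0,"ty":0,"tz":0,"rx":0,"ry":0,"rz":5},{"tx":0,"ty":0,"tz":0,"rx":0,"ry":0,"rz":5},{"tx":0,"ty":0,"tz":0,"rx":0,"ry":0,"rz":5},{"tx":0,"ty":0,"tz":0,"rx":0,"ry":0,"rz":5},{"tx":0,"ty":0,"tz":0,"rx":0,"ry":0,"rz":0},{"tx":0,"ty":0,"tz":0,"rx":0,"ry":0,"rz":0}]' 0.012 50; python3 - <<'E'
from cell import env
from h import *
o=env.get_obs();print(o['qpos'],o['tool_pos'],o['tool_rot'],o['force'],o['wrist_torque'],o['grip_width'])
c=env.read_camera("side");crop(c['pixels'],240,70,110,110,5,'pics/s2.png')
c=env.read_camera("top");crop(c['pixels'],160,90,110,110,5,'pics/t2.png')
E
```

```text
time_s: 6.7
tool_pos: [0.5738, 0.219, 0.1184]
tool_rot: [180.0, -0.1, 36.1]
force: [2.0, 2.6, -6.1]
grip_width: 0.0196
[-46.7438464   20.76306171  28.50434778  98.19436228 -10.86710135
  63.70685289 -68.85990372] [0.57383864 0.21899859 0.11842747] [ 1.79967641e+02 -7.91555533e-02  3.61171754e+01] [ 1.99563769  2.58169219 -6.05091435] [ 0.67077953 -0.29126664 -0.04616925] 0.019600891800789052
```

View pics/s2.png

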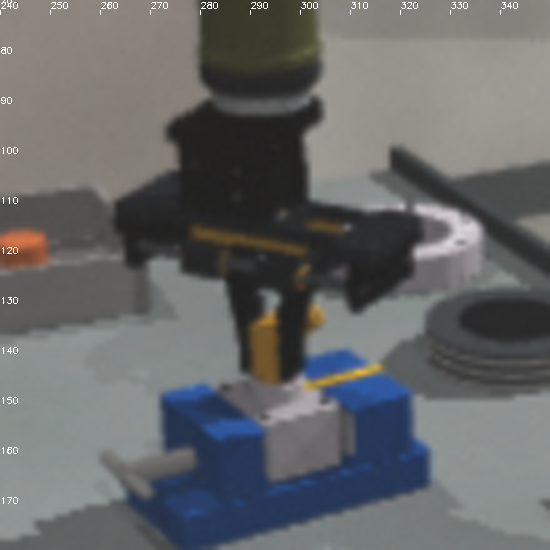

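View pics/t2.png

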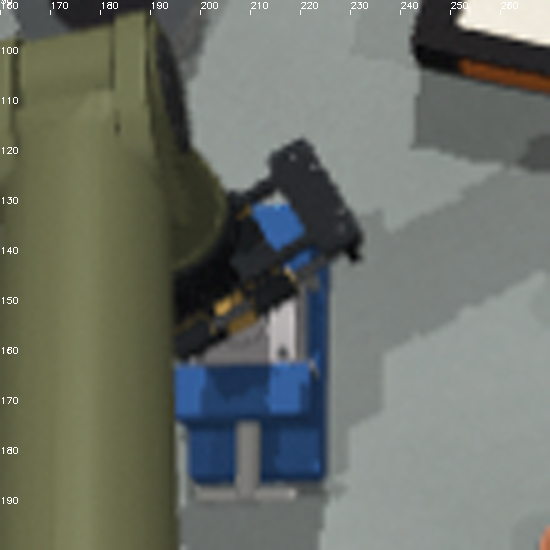

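The elbow follows the jaws: the barb tip is now at the right, (303,133) in the side view. I turn another 27° to stop just short.

```bash
python3 -m creep '[{"tx":0,"ty":0,"tz":0,"rx":0,"ry":0,"rz":5},{"tx":0,"ty":0,"tz":0,"rx":0,"ry":0,"rz":5},{"tx":0,"ty":0,"tz":0,"rx":0,"ry":0,"rz":5},{"tx":0,"ty":0,"tz":0,"rx":0,"ry":0,"rz":5},{"tx":0,"ty":0,"tz":0,"rx":0,"ry":0,"rz":5},{"tx":0,"ty":0,"tz":0,"rx":0,"ry":0,"rz":2},{"tx":0,"ty":0,"tz":0,"rx":0,"ry":0,"rz":0},{"tx":0,"ty":0,"tz":0,"rx":0,"ry":0,"rz":0}]' 0.012 50; python3 - <<'E'
from cell import env
from h import *
o=env.get_obs();print(o['qpos'],o['tool_pos'],o['tool_rot'],o['force'],o['wrist_torque'],o['grip_width'])
c=env.read_camera("side");crop(c['pixels'],260,110,80,60,9,'pics/s3.png')
c=env.read_camera("top");crop(c['pixels'],170,110,70,80,7,'pics/t3.png')
E
```

```text
time_s: 7.8
tool_pos: [0.5734, 0.2201, 0.1184]
tool_rot: [-179.9, -0.1, 9.1]
force: [2.7, 4.6, -7.7]
grip_width: 0.02
[-50.44017925  21.48119101  33.09881506  98.31812708 -12.93019939
  63.9513377  -94.31737645] [0.57337603 0.22005509 0.11841588] [-1.79927008e+02 -5.63732891e-02  9.13942848e+00] [ 2.70359741  4.57411173 -7.68765354] [ 0.98820178 -0.33268504  0.02763524] 0.01996756816566161
```

View pics/s3.png

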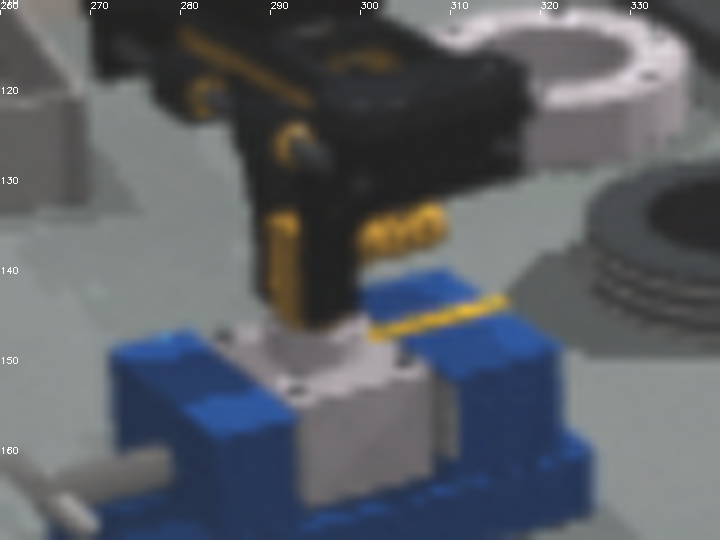

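View pics/t3.png

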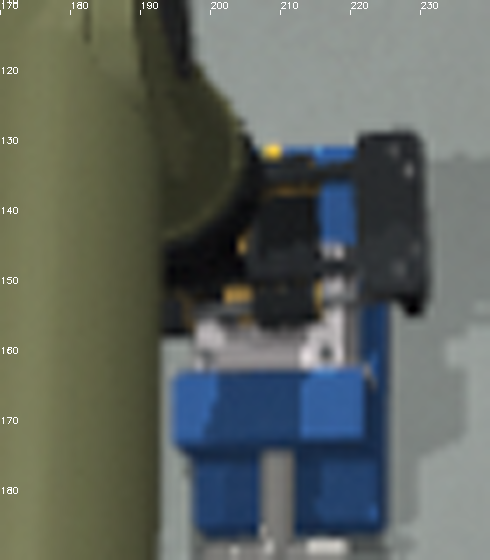

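```bash
python3 - <<'E'
from h import *
s=np.load('side.npz')
for a in(2,6,10,14):
  d=np.array([np.cos(np.radians(a)),np.sin(np.radians(a)),0])
  A=np.array([.576,.218,.111])
  P=proj(s,[A+.02*d,A+.055*d]);q=proj(s,[A*[1,1,0]+[0,0,.076]+.02*d,A*[1,1,0]+[0,0,.076]+.08*d])
  f=lambda P:(P[1]-P[0])[1]/(P[1]-P[0])[0]
  print(a,P.round(1).tolist(),round(f(P),3),'stripe',q.round(1).tolist(),round(f(q),3))
E
```

```text
2 [[300.1, 137.8], [309.6, 135.8]] -0.21 stripe [[300.4, 147.5], [316.3, 144.0]] -0.22
6 [[299.9, 137.6], [309.0, 135.4]] -0.245 stripe [[300.2, 147.3], [315.5, 143.4]] -0.256
10 [[299.7, 137.5], [308.4, 135.0]] -0.283 stripe [[300.0, 147.2], [314.6, 142.8]] -0.296
14 [[299.4, 137.3], [307.7, 134.7]] -0.324 stripe [[299.8, 147.0], [313.7, 142.3]] -0.339
```

The tool is at 9.1° and the stripe is at about 6–6.5°, so I turn the last 2.7°, open, lift and move aside to measure.

```bash
python3 -m creep '[{"tx":0,"ty":0,"tz":0,"rx":0,"ry":0,"rz":1.4},{"tx":0,"ty":0,"tz":0,"rx":0,"ry":0,"rz":1.3},{"tx":0,"ty":0,"tz":0,"rx":0,"ry":0,"rz":0},{"tx":0,"ty":0,"tz":0,"rx":0,"ry":0,"rz":0}]'; python3 -m creep '[{"tx":0,"ty":0,"tz":0,"rx":0,"ry":0,"rz":0},{"tx":0,"ty":0,"tz":0,"rx":0,"ry":0,"rz":0},{"tx":0,"ty":0,"tz":0,"rx":0,"ry":0,"rz":0},{"tx":0,"ty":0,"tz":0,"rx":0,"ry":0,"rz":0}]' 0.06 50
```

```text
time_s: 8.4
tool_pos: [0.5734, 0.2202, 0.1184]
tool_rot: [-179.9, -0.1, 6.5]
force: [1.8, 5.0, -7.2]
grip_width: 0.02
time_s: 8.9
tool_pos: [0.5735, 0.2182, 0.1189]
tool_rot: [180.0, -0.0, 6.3]
force: [-0.7, 0.2, 0.3]
grip_width: 0.0522
```

```bash
python3 -m creep '[{"tx":0,"ty":0,"tz":-0.03,"rx":0,"ry":0,"rz":0},{"tx":0,"ty":0,"tz":-0.03,"rx":0,"ry":0,"rz":0},{"tx":0,"ty":0,"tz":-0.03,"rx":0,"ry":0,"rz":0},{"tx":0,"ty":-0.04,"tz":0,"rx":0,"ry":0,"rz":0},{"tx":0,"ty":-0.04,"tz":0,"rx":0,"ry":0,"rz":0},{"tx":0,"ty":-0.04,"tz":0,"rx":0,"ry":0,"rz":0},{"tx":0,"ty":-0.04,"tz":0,"rx":0,"ry":0,"rz":0},{"tx":0,"ty":-0.04,"tz":0,"rx":0,"ry":0,"rz":0}]'; python3 - <<'E'
from cell import env
from h import *
for n in("side","top"):
    c=env.read_camera(n); np.savez(f"{n}4.npz",**{k:np.array(c[k]) for k in("intrinsics","D","R","t","pixels")})
    if n=="side": crop(c['pixels'],260,110,80,60,9,'pics/s4.png')
    else: crop(c['pixels'],170,110,70,80,7,'pics/t4.png')
E
```

```text
time_s: 9.9
tool_pos: [0.5511, 0.4185, 0.2087]
tool_rot: [180.0, -0.0, 6.3]
force: [-0.4, -0.4, -0.1]
grip_width: 0.06
```

View pics/s4.png

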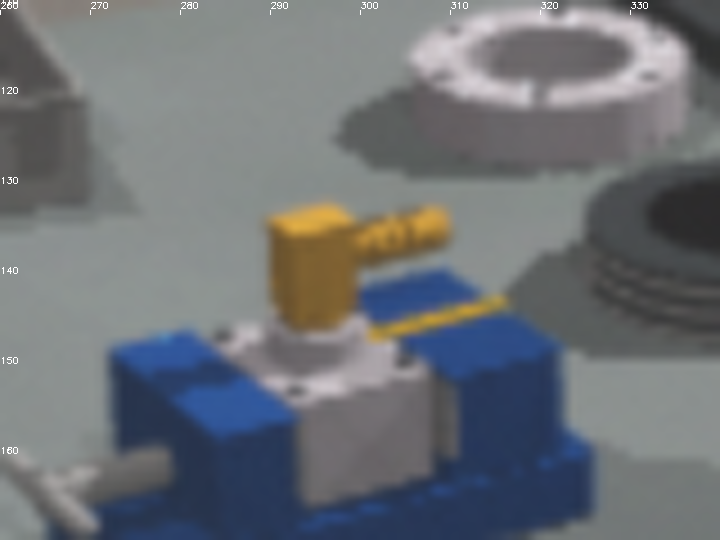

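View pics/t4.png

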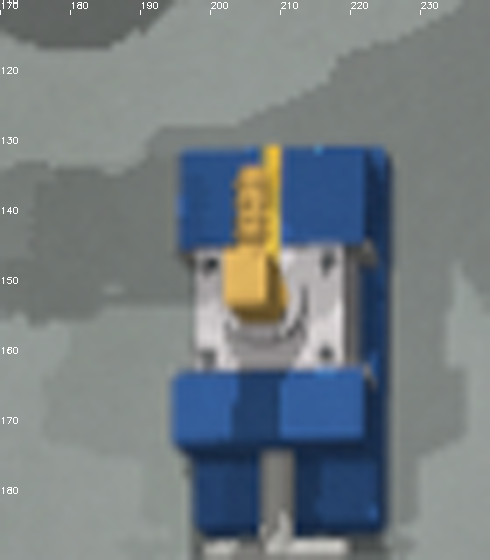

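```bash
python3 - <<'E'
from fit import *
t=dict(np.load('top4.npz'));s=dict(np.load('side4.npz'))
s['pixels'][140:,299:]=0
rt=(190,128,30,32);rs=(285,124,28,30)
B=[(.555,.595),(.2,.235),(-.3,.5),(.105,.125),(.004,.010)]
for cs,rs_ in(([t],[rt]),([s],[rs]),([t,s],[rt,rs])):
    o,ms=fit(cs,rs_,B);print(o.x[:2],np.degrees(o.x[2]),o.x[3:],o.fun,[m.sum() for m in ms])
    for m,c,r in zip(ms,cs,rs_):
        cv2.imwrite(f"pics/fitc{len(cs)}_{r[0]}.png",(cv2.resize(np.hstack([m,render(c,r,*o.x)])*255,None,fx=10,fy=10,interpolation=0)).astype(np.uint8))
# stripe: soft yellowness centroid per row (top0) / per column (side)
t0=np.load('top.npz')['pixels'].astype(float);s0=np.load('side.npz')['pixels'].astype(float)
def line(c,px,rows):
    P=[]
    for idx in rows:
        if c=='t': v=idx;us=np.arange(204,214);w=px[v,us,:2].sum(1)/2-px[v,us,2]
        else: v=None;us=np.arange(140,151);w=px[us,idx,:2].sum(1)/2-px[us,idx,2]
        w=np.clip(w,0,None);m=(us*w).sum()/w.sum()
        P.append((m,idx) if c=='t' else (idx,m))
    return P
T=np.load('top.npz');S_=np.load('side.npz')
for n,P,c in(('top',line('t',t0,range(132,144)),T),('side',line('s',s0,range(304,315)),S_)):
    X=np.array([ray(c,p,.076) for p in P]);k=np.polyfit(X[:,0],X[:,1],1);print(n,np.degrees(np.arctan(k[0])),'y at .576:',np.polyval(k,.576),X[0],X[-1])
E
```

```text
[0.57692798 0.21752573] 7.514331245834458 [0.10511842 0.00770023] 17.5 [np.float32(139.0)]
[0.57737158 0.22103916] 10.692765296613251 [0.11230965 0.00600836] 23.41666603088379 [np.float32(151.0)]
[0.57532419 0.21716784] 4.811335467956881 [0.11551498 0.00734819] 55.333335876464844 [np.float32(139.0), np.float32(151.0)]
top 4.764862705354187 y at .576: 0.21833676877713937 [0.64802708 0.2243655  0.076     ] [0.60984828 0.22091043 0.076     ]
side 6.677475029862881 y at .576: 0.21996759767208585 [0.61139624 0.2238616  0.076     ] [0.65113698 0.22932545 0.076     ]
```

View pics/fitc2_190.png

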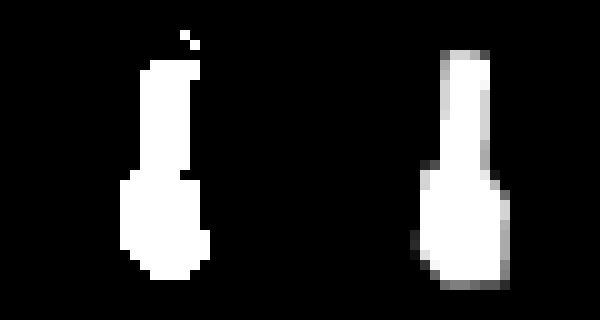

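View pics/fitc2_285.png

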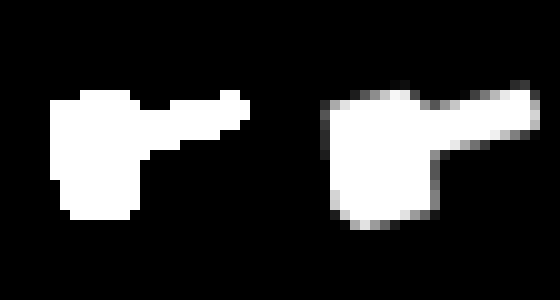

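```bash
python3 - <<'E'
from h import *
from fit import mask
t=np.load('top4.npz');s=np.load('side4.npz')
mt=mask(t['pixels']);ms=mask(s['pixels'])
bt=[];bs=[]
for v in range(133,156):
    u=np.flatnonzero(mt[v,195:207+8])+195; print(v,u.min() if len(u) else '',u.max() if len(u) else '',end=' | ')
print()
for u in range(297,312):
    v=np.flatnonzero(ms[125:142,u])+125; print(u,v.min() if len(v) else '',v.max() if len(v) else '',end=' | ')
print()
p=t['pixels']
for v in(134,136,138,140,142): print(v,[tuple(int(q) for q in p[v,u]) for u in range(201,212)])
p=s['pixels']
for u in(300,302,304,306,308,309,310): print(u,[int(p[v,u,0])-int(p[v,u,2]) for v in range(130,143)])
E
```

```text
133   | 134 205 209 | 135 204 209 | 136 204 208 | 137 204 208 | 138 204 208 | 139 204 208 | 140 204 208 | 141 204 208 | 142 204 208 | 143 204 208 | 144 204 208 | 145 203 207 | 146 202 209 | 147 202 209 | 148 202 209 | 149 202 209 | 150 202 209 | 151 202 210 | 152 202 210 | 153 203 210 | 154 204 209 | 155 205 208 | 
297 133 141 | 298 134 141 | 299 135 139 | 300 135 138 | 301 135 138 | 302 134 138 | 303 134 137 | 304 134 137 | 305 134 137 | 306 134 137 | 307 133 136 | 308 133 136 | 309 134 135 | 310   | 311   | 
134 [(45, 81, 133), (45, 81, 133), (48, 82, 129), (132, 118, 95), (195, 157, 87), (204, 164, 86), (189, 152, 75), (210, 172, 67), (198, 163, 59), (83, 95, 129), (46, 82, 134)]
136 [(46, 82, 133), (45, 81, 132), (101, 99, 97), (147, 120, 68), (186, 149, 79), (176, 141, 75), (159, 127, 67), (169, 138, 59), (189, 158, 64), (79, 94, 129), (44, 82, 134)]
138 [(45, 81, 133), (47, 82, 135), (86, 92, 100), (171, 140, 81), (179, 142, 75), (204, 163, 86), (177, 141, 75), (166, 135, 59), (174, 154, 73), (72, 92, 130), (46, 81, 134)]
140 [(44, 81, 133), (46, 82, 135), (70, 87, 112), (168, 138, 83), (199, 159, 83), (199, 159, 83), (177, 142, 75), (204, 167, 67), (189, 167, 79), (73, 93, 133), (46, 82, 135)]
142 [(45, 81, 133), (45, 81, 133), (80, 87, 96), (168, 136, 78), (205, 163, 86), (201, 159, 84), (161, 127, 67), (205, 167, 68), (206, 180, 82), (80, 106, 157), (50, 88, 146)]
300 [-3, -2, -3, 1, 31, 89, 119, 94, 62, 33, 0, -14, -57]
302 [-3, -2, -3, 7, 71, 128, 116, 91, 48, 17, -9, -47, -74]
304 [-1, -2, 0, 24, 93, 123, 102, 77, 34, -2, -19, -64, -78]
306 [-3, -2, 7, 63, 133, 124, 91, 54, 19, -10, -48, -75, -85]
308 [-5, -2, 17, 95, 132, 113, 74, 31, -2, -19, -72, -84, -85]
309 [-5, -3, 8, 56, 92, 83, 52, 14, -7, -30, -68, -84, -83]
310 [-4, -2, -1, 3, 10, 19, 10, -2, -4, -12, -40, -75, -83]
```

The barb now lies along the stripe. In the side view the barb heads about 5.4° and the stripe about 6.7°. The top view puts the barb about 2° on the other side of the stripe. The vise edges (5.9°) and the released jaw yaw (6.3°) lie between, so the error is within about 2°. The gripper is clear, so I hand in.

```bash
python3 -c "
from cell import env
o=env.get_obs();print(o['time_s'],o['force'],abs(o['joint_velocities']).max());print(env.sign_off())"
```

```text
10.0 [-0.03482129  1.70916998 -0.62091966] 2.7168069573024076
the job is handed in; nothing more can be done
None
```

I gripped the brass elbow by its flats and turned it about 60° clockwise in three steps. I stopped at the yellow stripe, opened the jaws and moved the gripper about 20 cm clear. The job was handed in at 10.0 s, and no verdict came back.

**Alignment:** the barb lies along the stripe to within about 2°, and the checks disagree slightly. The side view puts it about 1° past the stripe and the top view about 2° short. The jaw yaw at release was 6.3°, and the vise edges read 5.9°.

**Handling:** the side loads I read were under 10 N. The arm never went near the steel elbow, but I did not measure it again afterwards.

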